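# Tighten a screw eye with a rod through its loop

## Robot

A 6-joint arm with a two-finger parallel gripper is mounted at the origin on a cart in front of the work surface, level with it; the furniture and walls round the work are solid. World frame = base frame: x ahead of the robot, y to its left, z up, the work surface at z = 0. Lengths are in m, angles in rad, forces in N, time in s.
With the tool pointing down it reaches from about 0.275 to 0.825 m from the base axis. Payload 4.9 kg.
Tool frame: the origin (TCP) lies at the very end of the fingers, on their centre line; the grasp point (between the pads) lies 19 mm behind it; z points along the fingers, y is the line along which they close (so a half turn about z gives the same grasp; the last joint's range is limited). The gripper opens to 85 mm and grips with 20 to 120 N. Pads are 22 mm wide; open, the fingers measure 114 mm over their backs; the gripper's body (76 mm by 85 mm) begins 54 mm behind the grasp point. The pads swing forward as they close: fully open they stand 13 mm farther back than shut.
Start: joints at [-1.425, 0.326, -0.193, 1.052, 0, 1.437], TCP at [0.152, -0.529, 0.231] pointing down, gripper open.
Joint ranges: [-2.65, 2.65], [-0.97, 1.79], [-1.3, 1.35], [-1.93, 2.1], [-1.47, 1.37], [-3.14, 3.14]. Speed limits (rad/s): [2.57, 2.57, 3.14, 3.14, 3.14, 3.14].

## Interface

Orientations are given as a 3x3 rotation matrix whose columns are the frame's x, y, z axes.
In Python, from workcell import arm gives the robot as it stands. Calls block until the motion is done:
- arm.move_ptp(position, orientation): joint-space move of the TCP to a pose.
- arm.move_linear(position, rot=None, velocity=0.15, f_stop=None): straight line of the TCP; rot=None keeps the orientation; velocity is the mean speed in m/s. With f_stop (N) it stops when the force on the tool has changed by that much, and returns True; else False.
- arm.set_joints(angles): joint-space move.
- arm.gripper_to(opening): finger opening in m; the grip force is fixed at half the most; returns when the fingers have stopped.
- arm.sleep(seconds).
- arm.ik(position, orientation): joint angles nearest the present ones, or None.
- arm.observe(): the state.
- arm.get_image(name): name is "scene" or "top"; returns the picture (420x560x3 uint8, red, green, blue); there is no depth.
- arm.camera_params(name): a dict with "vfov" (degrees; the focal length in pixels is half the picture's height over the tangent of half this angle, whatever the lens; pixels are square), "cx", "cy" (the principal point, pixels), "rvec" (rotation vector, rad) and "tvec" (3), from world to camera coordinates, as OpenCV has them. Camera axes: x right, y down, z forward; pixel columns grow to the right and rows downward; lengths in m; the calibration is good to about 2 mm. A picture is of the moment at which its call begins. camera_params takes no time and is no camera call.
A pose or a line that the arm cannot do raises arm.MotionError and nothing moves.
- arm.sign_off(): hands the job in; it is judged then, once.
Trained networks look in the newest picture that a camera, given by its name, has taken for a name from the list of things; names that differ only in an ending like _2 or _b are one class to them, and where a whole thing is asked for, a point or a joint stands for the part that bears it (a point fixed in the world has none). Each returns a list of dicts, best first, with "confidence" (0 to 1); they miss things now and then, are a little off and sometimes report something else, mostly with a low value. They report only what shows in the picture. A call takes as long as a camera call. They do not tell look-alikes from the thing itself.
- arm.look_for(camera, name): "xyz" ([x, y, z] in m, in the coordinates of the camera as it stood for that picture, good to about 4 mm: the middle of the surface that is visible of it).
- arm.pinpoint(camera, name): "xyz" ([x, y, z] in m, in the coordinates of the camera as it stood for that picture, good to about 4 mm: a listed point, or the origin of a listed thing).
The state is a dict: "time_s": time; "qpos": joint angles; "joint_velocities": joint speeds; "tau": joint torques, N m; "tool_pos": TCP position; "eef_rot": TCP orientation; "contact_force": force on the tool from outside, world axes, zero at the start; "moment": the same for the moment, N m; "width": finger opening in m; "finger_force": force on a finger pad.
Only numpy, scipy, OpenCV 4.12 (cv2) and the standard library are available. Lean on these libraries where they do the work, as an engineer would, in place of code of your own. Each camera call takes 0.05 s, during which the arm holds its last target. There are 200 camera calls.

## Task

Take the steel rod from its stand, slide it through the loop of the screw eye in the hardwood block and use it to turn the eye clockwise (seen from above) until it comes up firmly tight against its stop, without straining it. Then draw the rod out, lay it back in both notches of the stand, and leave the tape roll, the charcoal block and the wax puck where they are.

Things in the scene. Friction and masses are not known exactly. Their poses are not given: they have to be found in the camera images.
- rod: round plain steel rod with domed ends, 12 mm in diameter, 160 mm long, about 0.14 kg, loose. Origin at its middle, on its centre line; its x axis runs along it. Both ends are alike.
- stand: low wooden stand for the rod, fixed: a base board 130 x 56 x 10 mm with two uprights 12 mm thick at x = -50 and +50 mm, each with a V notch open upward (45 degree sides, 33 mm wide at the top, top edges 48 mm above the worktop). Origin at the centre of its underside; x axis along the lying rod. 88 mm is free between the uprights.
- stand_seat (a point): the place of the rod's middle when it lies in both notches: 40.5 mm above the worktop, midway between the uprights; x axis along the lying rod.
- eye_block: plain hardwood block 85 x 100 x 28 mm (x, y, z), fixed to the worktop; origin at the centre of its underside. The screw eye stands upright in the middle of its top. A soldering pad about 40 mm high lies beyond it; a tall desk lamp stands at the worktop's near left corner.
- eye_loop (a point): centre of the loop of the dark steel screw eye, on its vertical turning axis, 66 mm above the worktop; turns with the eye. Its x axis is horizontal, through the opening (enter from either side); z is up. The opening is an oval 16 mm wide, 20 mm high and 12 mm deep along x; the bar round it is 6 mm, so the loop is 28 mm wide over all and its top is 16 mm above this point.
- eye (a joint): turn of the screw eye, rad; grows clockwise seen from above. Starts between 0.35 and 0.85, turns stiffly (0.06 N m), stays where left, hard stop at 1.57. The rod has some free yaw in the loop (roughly 0.2 to 0.4 rad each way) before it turns the eye. Firmly tight: 0.2 to 0.45 N m about the eye's axis at the stop; strained from about 0.6 N m (70 N of rod contact forces in all).
- tape_roll: roll of pale tape lying flat, 75 mm across, 25 mm high, loose bystander; origin at the centre of its underside.
- charcoal: black charcoal block 50 x 75 x 25 mm, loose bystander; origin at the centre of its underside.
- wax_puck: round yellow-brown wax puck 45 mm across, 16 mm high, loose bystander; origin at the centre of its underside.
Not all that is in view belongs to the job. What is shaped like the eye_block but red is not meant.

How it is judged:
On the way, in this order (a step that is already met when the one before it is completed fails the run):
1. the rod is through the loop: the loop's centre lies within 7 mm of the rod's centre line and at least 10 mm from its ends (y of eye_loop in the frame of rod between -0.007 and 0.007 m and z of eye_loop in the frame of rod between -0.007 and 0.007 m and x of eye_loop in the frame of rod between -0.07 and 0.07 m), for 0.2 s.
2. with the rod still through the loop the eye is drawn up firmly against its stop: turned to 1.54 rad or more while the rod bears on it with 20 N or more in all (about 0.18 N m of turning) (value of joint eye above 1.54 rad and contact force between rod and eye_block above 20 N and x of eye_loop in the frame of rod between -0.07 and 0.07 m), for 0.1 s.
At the end, for the whole second after the job is handed in: The eye is still tight (turned to 1.5 rad or more of its 1.57), and the rod lies at rest in both notches of the stand, its middle within 20 mm of the stand's middle and within 4 mm of its seated height, in line with the stand to 0.06 rad (value of joint eye above 1.5 rad and horizontal distance between rod and stand_seat below 0.02 m and z of rod in the frame of stand_seat between -0.004 and 0.004 m and angle between the x axis of rod and the x axis of stand_seat, either way round below 0.06 rad and linear speed of rod below 0.02 m/s); the robot touches nothing.
It fails at once if the eye is strained: the rod's contact forces on it and its block together pass 70 N (about 0.6 N m of turning) (contact force between rod and eye_block above 70 N).
It fails at once if the eye or its block is pressed by the robot itself (over 2 N) instead of being turned with the rod (contact force between any of the arm, the fingers and eye_block above 2 N).
It fails at once if the tape roll, the charcoal block or the wax puck is moved by more than 15 mm (distance of any of tape_roll, charcoal, wax_puck from where it was at the start of the episode above 0.015 m).
It also fails if it takes over 67 s, if anything falls off the work surface, if the arm or the gripper's body presses on something with over 40 N, if the wrist force passes 120 N, or if a joint passes its speed limit or range.

## Working session

There is one attempt and no reset: what is moved stays moved. The work goes in short steps, each a Python script; the robot and the scene stay as the last script left them, time stands still between calls to the robot, and variables do not carry over. Pictures are saved under pics/ and viewed, at most 10 in all, crops included, and the job is handed in when it is done.

```bash
mkdir -p pics; ls
cat > h.py <<'E'
import numpy as np, cv2
from workcell import arm
def cam(n):
    p=arm.camera_params(n); R=cv2.Rodrigues(np.array(p["rvec"],float))[0]; t=np.array(p["tvec"],float).ravel()
    f=210/np.tan(np.radians(p["vfov"])/2); K=np.array([[f,0,p["cx"]],[0,f,p["cy"]],[0,0,1]]); return K,R,t
def c2w(n,x):
    K,R,t=cam(n); return R.T@(np.array(x)-t)
def proj(n,X):
    K,R,t=cam(n); c=K@(R@np.array(X)+t); return c[:2]/c[2]
def ray(n,u,v):
    K,R,t=cam(n); d=R.T@np.linalg.inv(K)@np.array([u,v,1.]); return -R.T@t,d
def onz(n,u,v,z):
    o,d=ray(n,u,v); return o+d*(z-o[2])/d[2]
def tri(obs):
    A=np.zeros((3,3));b=np.zeros(3)
    for n,u,v in obs:
        o,d=ray(n,u,v); d=d/np.linalg.norm(d); M=np.eye(3)-np.outer(d,d);A+=M;b+=M@o
    return np.linalg.solve(A,b)
def save(im,f): cv2.imwrite("pics/"+f,cv2.cvtColor(im,cv2.COLOR_RGB2BGR))
E
python3 - <<'E'
from h import *
ims=[arm.get_image(n) for n in("scene","top")]
for n,i in zip(("scene","top"),ims): save(i,n+"0.png"); print(n,arm.camera_params(n))
for n in("scene","top"):
    for t in("rod","stand","stand_seat","eye_block","eye_loop","tape_roll","charcoal","wax_puck"):
        for r in arm.pinpoint(n,t)[:3]:
            w=c2w(n,r["xyz"]); print(n,t,round(r["confidence"],2),w.round(3),proj(n,w).round())
E
```

```text
pics
scene {'vfov': 49.77573180814971, 'cx': 278.3303324677642, 'cy': 209.67881271095894, 'rvec': array([ 0.59602096, -2.65790087,  1.20154778]), 'tvec': array([0.51491406, 0.23029343, 0.90310419])}
top {'vfov': 54.124938141998435, 'cx': 284.37696688339486, 'cy': 209.59356293979533, 'rvec': array([ 2.16300124, -2.19553608,  0.12594657]), 'tvec': array([-0.03848297,  0.5885146 ,  0.96043154])}
scene rod 0.7 [ 0.541 -0.212  0.04 ] [322. 178.]
scene rod 0.53 [ 0.564  0.028 -0.003] [275. 247.]
scene stand 0.83 [ 0.535 -0.214  0.004] [323. 189.]
scene stand_seat 0.64 [ 0.539 -0.212  0.04 ] [322. 178.]
scene stand_seat 0.29 [ 0.645  0.307 -0.   ] [177. 325.]
scene eye_block 0.66 [ 0.565  0.03  -0.003] [274. 247.]
scene eye_block 0.66 [ 0.519 -0.399  0.002] [351. 155.]
scene eye_loop 0.53 [0.565 0.029 0.064] [274. 226.]
scene eye_loop 0.53 [ 0.516 -0.398  0.064] [354. 138.]
scene eye_loop 0.22 [ 0.537 -0.213  0.042] [323. 178.]
scene tape_roll 0.92 [ 0.456  0.28  -0.003] [269. 352.]
scene charcoal 0.58 [ 0.647  0.308 -0.003] [176. 326.]
scene wax_puck 0.69 [ 0.738 -0.233  0.001] [258. 166.]
top rod 0.62 [ 0.542 -0.208  0.04 ] [352. 227.]
top stand 0.85 [ 0.537 -0.215 -0.001] [352. 230.]
top stand_seat 0.59 [ 0.538 -0.216  0.043] [356. 229.]
top eye_block 0.96 [ 0.52  -0.399  0.002] [427. 236.]
top eye_block 0.8 [ 0.568  0.032 -0.001] [252. 219.]
top eye_loop 0.71 [ 0.518 -0.402  0.069] [438. 236.]
top eye_loop 0.7 [0.567 0.032 0.067] [250. 217.]
top eye_loop 0.41 [0.646 0.313 0.   ] [138. 189.]
top tape_roll 0.69 [ 0.457  0.284 -0.001] [149. 266.]
top charcoal 0.62 [ 0.646  0.311 -0.004] [140. 189.]
top wax_puck 0.56 [ 0.743 -0.227 -0.003] [354. 149.]
```

View pics/scene0.png

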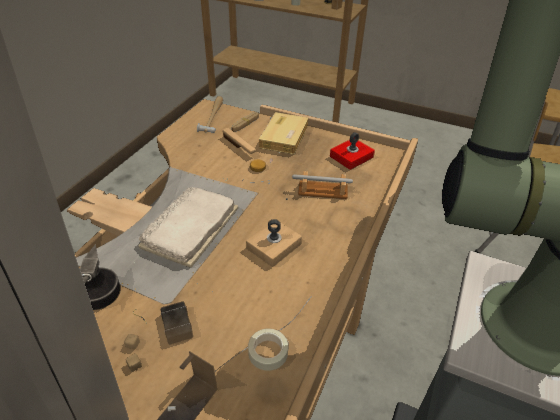

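View pics/top0.png

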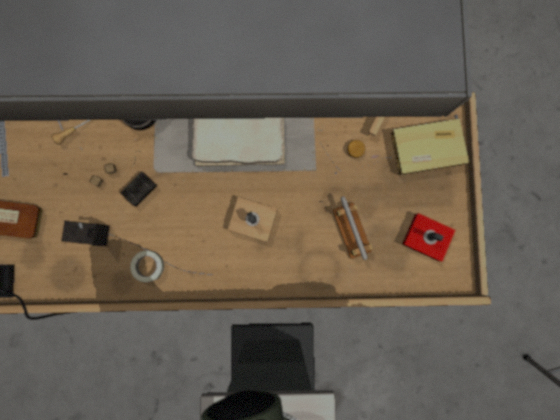

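Scene picture: the wooden block with the dark eye is at (274,247), and the rod lies on its stand at (322,180). Top picture: block at (252,219), rod and stand at (352,228). What could be confused:
- Eye: wooden block at top (252,219), red block at top (432,237). I choose the wooden one.
- Rod: the only steel rod is at top (355,228); the chisel-like tools at scene (240,140) don't fit the description.

I'll check the choice in one close crop.

Run:
```python
from h import *
P=[]
for f,u,v,w in(("top0",252,217,26),("scene0",274,232,33),("top0",352,228,40),("scene0",322,182,40)):
    i=cv2.imread(f"pics/{f}.png"); h=int(w*.75); c=i[v-h:v+h,u-w:u+w]; P.append(cv2.resize(c,(400,300),interpolation=cv2.INTER_CUBIC))
cv2.imwrite("pics/crop.png",np.vstack([np.hstack(P[:2]),np.hstack(P[2:])]))
```

```text
(no output)
```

View pics/crop.png

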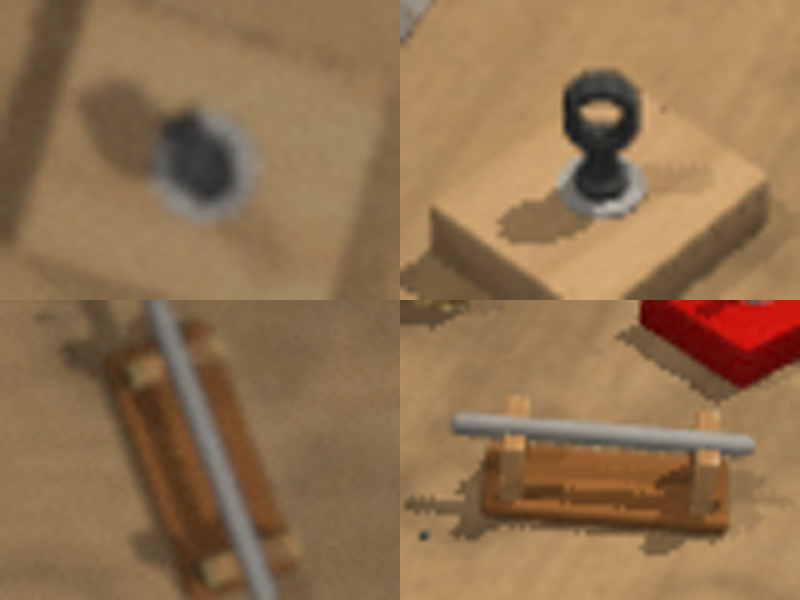

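The crop confirms the choice: the wooden block has a dark loop (crop 600,110) and the rod lies in both notches. Next I fit the rod line and the eye's yaw from both views.

```bash
cat > fit.py <<'E'
from h import *
from scipy.optimize import minimize
def mask_model(n,X,psi,u0,v0,W,H,s):
    # loop: oval annulus extruded 12 mm along x, plus opening
    m=np.zeros((H*s,W*s),np.uint8); a=np.linspace(0,2*np.pi,40)
    ex=np.array([np.cos(psi),np.sin(psi),0]); ey=np.array([-ex[1],ex[0],0]); ez=np.array([0,0,1.])
    pts=lambda w,h,d:[X+d*ex+w*np.cos(t)*ey+h*np.sin(t)*ez for t in a]
    px=lambda P:np.array([((proj(n,p)-[u0,v0]+.5)*s) for p in P])
    o=[px(pts(.014,.016,d)) for d in(-.006,0,.006)]
    for A,B in zip(o[:-1],o[1:]):
        cv2.fillConvexPoly(m,cv2.convexHull(np.vstack([A,B]).astype(np.float32)).round().astype(int),1)
    hm=np.ones_like(m)
    for d in(-.006,.006):
        k=np.zeros_like(m); cv2.fillPoly(k,[px(pts(.008,.010,d)).round().astype(int)],1); hm&=k
    m[hm>0]=0
    return m
def eyefit(ims,X0,th=75):
    """ims {cam: image}; fit loop centre & yaw to dark mask"""
    s=8;W=24;H=24;D={}
    for n,im in ims.items():
        u,v=proj(n,X0).round().astype(int); c=im[v-H//2:v+H//2,u-W//2:u+W//2].max(2).astype(np.float32)
        g=cv2.resize(c,(W*s,H*s),interpolation=cv2.INTER_CUBIC)
        zc=proj(n,np.array(X0)-[0,0,.013])  # ignore below loop
        ig=np.zeros((H*s,W*s),bool)
        if n=="scene": ig[int((zc[1]-(v-H//2))*s):]=True
        D[n]=(g,ig,u-W//2,v-H//2)
    def cost(p,full=False):
        e=0
        for n,(g,ig,u0,v0) in D.items():
            m=cv2.GaussianBlur(mask_model(n,np.array(p[:3]),p[3],u0,v0,W,H,s).astype(np.float32),(0,0),s*.6)
            obs=np.clip((110-g)/60,0,1); e+=(((m-obs)**2)[~ig]).mean()
        return e+sum(((np.array(p[:3])-X0)/.02)**2)*.003
    best=[]
    for psi in np.arange(0,np.pi,np.pi/10):
        r=minimize(cost,[*X0,psi],method="Nelder-Mead",options=dict(initial_simplex=[[*X0,psi],[X0[0]+.004,X0[1],X0[2],psi],[X0[0],X0[1]+.004,X0[2],psi],[X0[0],X0[1],X0[2]+.004,psi],[*X0,psi+.25]],maxiter=150))
        best.append((r.fun,r.x))
    best.sort(key=lambda b:b[0]); return best[:4]
def rodline(n,im,u,v,w,h):
    c=im[v-h:v+h,u-w:u+w]; hsv=cv2.cvtColor(c,cv2.COLOR_RGB2HSV); m=((hsv[...,1]<70)&(hsv[...,2]>70)).astype(np.uint8)
    k,l,st,ce=cv2.connectedComponentsWithStats(m); i=1+np.argmax(st[1:,4]); y,x=np.nonzero(l==i)
    P=np.c_[x+u-w,y+v-h].astype(float); c0=P.mean(0); d=np.linalg.svd(P-c0)[2][0] if len(P)<3000 else None
    q=(P-c0)@d; return c0+d*q.min(),c0+d*q.max(),len(P)
E
python3 - <<'E'
from fit import *
rd=lambda f:cv2.cvtColor(cv2.imread(f"pics/{f}0.png"),cv2.COLOR_BGR2RGB)
ims={n:rd(n) for n in("scene","top")}
L={"scene":rodline("scene",ims["scene"],322,182,40,20),"top":rodline("top",ims["top"],355,230,25,42)}
for n in L: print(n,[np.round(x,1) for x in L[n]])
N=[]
for n in L:
    o,d1=ray(n,*L[n][0]);_,d2=ray(n,*L[n][1]); k=np.cross(d1,d2);k/=np.linalg.norm(k);N.append((k,k@o))
d=np.cross(N[0][0],N[1][0]);d/=np.linalg.norm(d)
A=np.array([N[0][0],N[1][0],[0,0,0]]);
# point on line at mid: intersect mid pixel ray planes
for n in L:
    other=N[1] if n=="scene" else N[0]
    for e in L[n][:2]:
        o,r=ray(n,*e); print(n,"end",(o+r*(other[1]-other[0]@o)/(other[0]@r)).round(4))
print("dir",d.round(3),"yaw",np.arctan2(d[1],d[0]))
for b in eyefit(ims,np.array([.566,.031,.066])): print(round(b[0],4),b[1].round(4))
o,_=ray("scene",0,0);print("scene cam",o); print(ray("top",0,0)[0])
print(arm.observe()["contact_force"],arm.observe()["moment"],arm.observe()["width"])
E
```

```text
scene [array([292. , 176.1]), array([352. , 180.5]), np.int64(249)]
top [array([342. , 196.4]), array([365.6, 259.2]), np.int64(321)]
scene end [ 0.6152 -0.1861  0.04  ]
scene end [ 0.4664 -0.2369  0.0404]
top end [ 0.6167 -0.1856  0.04  ]
top end [ 0.4665 -0.2369  0.0404]
dir [ 0.946  0.323 -0.003] yaw 0.3288388907096188Traceback (most recent call last):
  File "<stdin>", line 17, in <module>
  File "fit.py", line 35, in eyefit
    r=minimize(cost,[*X0,psi],method="Nelder-Mead",options=dict(initial_simplex=[[*X0,psi],[X0[0]+.004,X0[1],X0[2],psi],[X0[0],X0[1]+.004,X0[2],psi],[X0[0],X0[1],X0[2]+.004,psi],[*X0,psi+.25]],maxiter=150))
    res = _minimize_neldermead(fun, x0, args, callback, bounds=bounds,
                               **options)
    fxr = func(xr)
    fx = function(np.copy(x), *(wrapper_args + args))
  File "fit.py", line 30, in cost
    m=cv2.GaussianBlur(mask_model(n,np.array(p[:3]),p[3],u0,v0,W,H,s).astype(np.float32),(0,0),s*.6)
                       ~~~~~~~~~~^^^^^^^^^^^^^^^^^^^^^^^^^^^^^^^^^^^^
  File "fit.py", line 14, in mask_model
    k=np.zeros_like(m); cv2.fillPoly(k,[px(pts(.008,.010,d)).round().astype(int)],1); hm&=k
                                        ~~^^^^^^^^^^^^^^^^^^
  File "fit.py", line 8, in <lambda>
    px=lambda P:np.array([((proj(n,p)-[u0,v0]+.5)*s) for p in P])
                            ~~~~^^^^^
  File "h.py", line 9, in proj
    K,R,t=cam(n); c=K@(R@np.array(X)+t); return c[:2]/c[2]
          ~~~^^^
  File "h.py", line 4, in cam
    p=arm.camera_params(n); R=cv2.Rodrigues(np.array(p["rvec"],float))[0]; t=np.array(p["tvec"],float).ravel()
ValueError: time passes only in moves, steps and waits
```

```bash
sed -i 's/^def cam(n):/import functools\n@functools.lru_cache\ndef cam(n):/' h.py
python3 - <<'E'
from fit import *
rd=lambda f:cv2.cvtColor(cv2.imread(f"pics/{f}0.png"),cv2.COLOR_BGR2RGB)
ims={n:rd(n) for n in("scene","top")}
for b in eyefit(ims,np.array([.566,.031,.066])): print(round(b[0],4),b[1].round(4))
for n in ims: print(n); [print(round(b[0],4),b[1].round(4)) for b in eyefit({n:ims[n]},np.array([.566,.031,.066]))[:2]]
print(ray("scene",0,0)[0], ray("top",0,0)[0])
# block yaw from top: light wood edges
s=arm.observe();print(s["contact_force"],s["moment"],s["width"],s["time_s"])
E
```

```text
0.0486 [0.5667 0.0306 0.0631 2.0699]
0.049 [0.5667 0.0307 0.0634 2.064 ]
0.0491 [0.5668 0.0303 0.0635 2.0663]
0.0492 [ 0.5666  0.0309  0.0635 -1.0641]
scene
0.0375 [0.5682 0.0271 0.0597 2.0391]
0.0378 [0.5683 0.0269 0.0595 1.994 ]
top
0.009 [0.5671 0.031  0.0661 2.1711]
0.009 [0.5674 0.0312 0.0614 2.173 ]
[0.25657593 0.69621216 0.76369245] [ 0.49113132 -0.0293111   1.01399704]
[-0.16688657  0.99155373 -0.84523616] [ 0.02450162  0.01298703 -0.04223688] 0.08538576520531524 0.9
```

```bash
cat >> h.py <<'E'
def rot(a):
    c,s=np.cos(a),np.sin(a); return np.array([[c,s,0],[s,-c,0],[0,0,-1.]])
def grip(p): return np.array(p,float)-[0,0,.019]   # TCP for a grasp point, tool down
E
python3 - <<'E'
from h import *
E=np.array([.567,.031,.066])
for nm,p,a in(("pick",[.541,-.2113,.04],.329),("ins",E+.1*np.array([np.cos(-1.04),np.sin(-1.04),0]),2.1),("end",E+.05*np.array([np.cos(-2.2),np.sin(-2.2),0]),.9)):
    for k in(0,np.pi,-np.pi):
        q=arm.ik(grip(p),rot(a+k)); print(nm,round(a+k,2),None if q is None else np.round(q,2))
R=arm.observe()["eef_rot"];print(np.round(R,2))
for u,v in((192,163),(285,165)): print(onz("top",u,v,.04).round(3))
E
```

```text
pick 0.33 [-0.5   0.6  -0.36  0.61  0.    2.31]
pick 3.47 [-0.5   0.6  -0.36  0.61  0.   -0.83]
pick -2.81 [-0.5   0.6  -0.36  0.61  0.   -0.83]
ins 2.1 [-0.21  0.62 -0.22  0.72  0.    0.83]
ins 5.24 [-0.21  0.62 -0.22  0.72  0.   -2.31]
ins -1.04 [-0.21  0.62 -0.22  0.72  0.   -2.31]
end 0.9 [-0.15  0.5  -0.46  0.61  0.    2.09]
end 4.04 [-0.15  0.5  -0.46  0.61  0.   -1.05]
end -2.24 [-0.15  0.5  -0.46  0.61  0.   -1.05]
[[ 0.96  0.28 -0.  ]
 [ 0.28 -0.96  0.  ]
 [-0.   -0.   -1.  ]]
[0.702 0.173 0.04 ]
[ 0.695 -0.05   0.04 ]
```

Run:
```python
from h import *
P=np.array([.541,-.2113,.0402]); a=.329
arm.move_ptp(grip(P+[0,0,.10]),rot(a))
arm.move_linear(grip(P),velocity=.12)
arm.gripper_to(.0)
s=arm.observe();print(s["width"],s["finger_force"],s["contact_force"],s["time_s"])
arm.move_linear(grip(P+[0,0,.10]),velocity=.15)
s=arm.observe();print(s["width"],s["contact_force"],s["moment"],s["time_s"])
E=np.array([.567,.031,.066]); psi=2.1; u=np.array([np.cos(psi),np.sin(psi),0])
arm.move_ptp(grip(E-.112*u+[0,0,.07]),rot(psi))
arm.move_linear(grip(E-.112*u),velocity=.15)
arm.sleep(.3)
s=arm.observe();print(s["width"],s["contact_force"],s["moment"],s["tool_pos"],s["time_s"])
for n in("scene","top"):
    im=arm.get_image(n); save(im,n+"1.png")
    U,V=proj(n,E).round().astype(int); c=im[V-30:V+30,U-40:U+40]; save(cv2.resize(c,(400,300),interpolation=cv2.INTER_CUBIC),n+"1c.png"); print(n,U-40,V-30)
    tip=E-.032*u; print("expected tip",proj(n,tip), "loop",proj(n,E))
cv2.imwrite("pics/c1.png",np.hstack([cv2.imread(f"pics/{n}1c.png") for n in("scene","top")]))
```

```text
0.01005289122145076 58.43515455722809 [-0.70315256  2.64769029  3.50998453] 4.4333
0.010094729057016022 [-0.15279553 -1.03280122 -2.01008235] [ 0.0146527   0.00120497 -0.03911777] 5.25
0.010071739453575283 [-0.37336963 -0.29379772 -2.02658472] [-0.00185831 -0.00802723  0.00540287] [ 0.624223   -0.06581414  0.04799215] 7.5083
scene 233 196
expected tip [272.02964645 215.96482961] loop [273.23136565 225.5742311 ]
top 211 188
expected tip [262.80760711 210.37254416] loop [250.91724621 217.50037371]
```

View pics/c1.png

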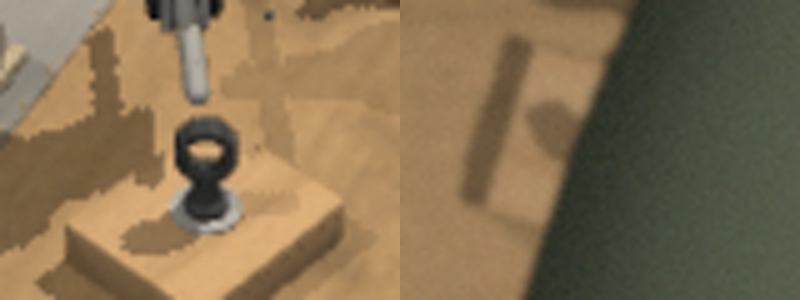

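The scene crop shows the rod tip at about (272.6,215.6) and the loop hole at (273.8,225.6). Both are +0.6 px from prediction, so they line up. The arm hides the eye in the top view. I'll insert the rod under force guard.

Run:
```python
from h import *
E=np.array([.567,.031,.066]); psi=2.1; u=np.array([np.cos(psi),np.sin(psi),0])
def rep(t):
    s=arm.observe(); F=s["contact_force"]; print(t,"F",F.round(2),"M",s["moment"].round(3),"d",((s["tool_pos"]-E)@u).round(4),s["width"].round(4),round(s["time_s"],1)); return F
rep("pre"); b=arm.move_linear(grip(E-.050*u),velocity=.04,f_stop=5); print(b); rep("post")
im=arm.get_image("scene"); U,V=proj("scene",E).round().astype(int); save(cv2.resize(im[V-30:V+30,U-40:U+40],(400,300),interpolation=cv2.INTER_CUBIC),"ins.png")
```

```text
Traceback (most recent call last):
AttributeError: 'float' object has no attribute 'round'
```

```bash
cat >> h.py <<'E'
E=np.array([.567,.031,.066])
def rep(t,u=np.array([1,0,0])):
    s=arm.observe(); r=lambda x,k=3:np.round(x,k); F=s["contact_force"];M=s["moment"]
    d=s["tool_pos"]-E
    print(t,"F",r(F,2),"M",r(M),"d",r(d@u,4),"w",r(s["width"],4),"ff",r(s["finger_force"],1),"t",r(s["time_s"],1)); return F,M,d
E
python3 - <<'E'
from h import *
psi=2.1; u=np.array([np.cos(psi),np.sin(psi),0])
rep("pre",u); b=arm.move_linear(grip(E-.050*u),velocity=.04,f_stop=5); print(b); rep("post",u)
im=arm.get_image("scene"); U,V=proj("scene",E).round().astype(int); save(cv2.resize(im[V-30:V+30,U-40:U+40],(400,300),interpolation=cv2.INTER_CUBIC),"ins.png")
E
```

```text
pre F [ 0.21  0.42 -1.8 ] M [-0.065 -0.004 -0.017] d -0.1122 w 0.01 ff 58.4 t 7.6
False
post F [-0.71  0.5  -1.2 ] M [ 0.007 -0.004 -0.024] d -0.0503 w 0.0101 ff 58.4 t 9.3
```

View pics/ins.png

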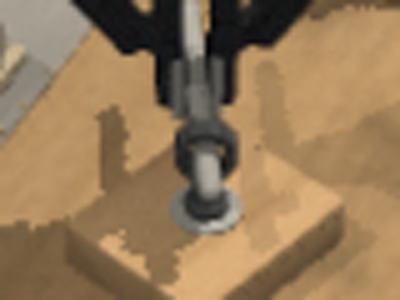

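The rod went in freely; its tip now shows through the loop at crop (207,185). Now I turn it in steps and watch the torque about the eye's axis.

```bash
cat >> h.py <<'E'
def turn(psi,R=.05,v=.03):
    u=np.array([np.cos(psi),np.sin(psi),0]); arm.move_linear(grip(E-R*u),rot(psi),velocity=v)
def load(n=3):
    Fs=[];T=[]
    for _ in range(n):
        arm.sleep(.05); s=arm.observe(); F=np.array(s["contact_force"]);M=np.array(s["moment"]); d=np.array(s["tool_pos"])-E
        Fs.append(F);T.append((M[2],d[0]*F[1]-d[1]*F[0]))
    return np.mean(Fs,0),np.mean(T,0),s
E
python3 - <<'E'
from h import *
psi=2.1
for i in range(12):
    psi-=.07; turn(psi); F,T,s=load(2)
    yaw=np.arctan2(s["eef_rot"][1][0],s["eef_rot"][0][0])
    print(round(psi,2),round(yaw,3),F.round(1),"Mz",T[0].round(3),"rxF",T[1].round(3),round(s["width"],4),round(s["time_s"],1))
    if T.sum()>.18 or abs(T[0])>.25 or np.linalg.norm(F)>15: break
E
```

```text
2.03 2.031 [ 0.4 -0.1 -1.7] Mz 0.019 rxF 0.015 0.01 9.7
1.96 1.962 [-0.1  0.  -1.5] Mz 0.001 rxF -0.005 0.0102 10.1
1.89 1.892 [-0.1  0.1 -1.3] Mz 0.008 rxF -0.003 0.01 10.5
1.82 1.822 [ 0.1 -0.3 -1.6] Mz 0.039 rxF 0.001 0.0098 10.8
1.75 1.752 [-0.1  0.4 -1.8] Mz 0.047 rxF -0.001 0.01 11.2
1.68 1.682 [-0.9  0.  -1.8] Mz 0.059 rxF -0.046 0.01 11.6
1.61 1.612 [-0.8  0.6 -1.8] Mz 0.112 rxF -0.04 0.0098 11.9
1.54 1.542 [-1.7  0.6 -1.6] Mz 0.12 rxF -0.084 0.0101 12.3
1.47 1.472 [-1.3  0.5 -2.7] Mz 0.119 rxF -0.067 0.0103 12.7
1.4 1.402 [-1.4  0.8 -2.5] Mz 0.097 rxF -0.074 0.0099 13.0
1.33 1.332 [-0.8  0.8 -1.5] Mz 0.104 rxF -0.048 0.0104 13.4
1.26 1.262 [-0.7  0.5 -2.1] Mz 0.093 rxF -0.042 0.0101 13.8
```

Run:
```python
from h import *
psi=1.26
for i in range(22):
    psi-=.03; turn(psi); F,T,s=load(2)
    print(round(psi,2),F.round(1),"Mz",T[0].round(3),"rxF",T[1].round(3),"sum",T.sum().round(3),round(s["time_s"],1))
    if T.sum()>.15 or abs(T[0])>.25 or np.linalg.norm(F)>15: break
```

```text
1.23 [-0.6 -0.2 -1.6] Mz 0.023 rxF -0.023 sum -0.0 14.1
1.2 [-0.6 -0.1 -1.9] Mz 0.048 rxF -0.029 sum 0.02 14.5
1.17 [-0.   0.1 -1.8] Mz 0.054 rxF -0.003 sum 0.052 14.8
1.14 [ 0.2 -0.1 -1.8] Mz 0.032 rxF 0.009 sum 0.04 15.2
1.11 [ 0.4 -0.1 -2.6] Mz 0.036 rxF 0.02 sum 0.057 15.5
1.08 [ 0.4 -0.  -1.9] Mz 0.022 rxF 0.017 sum 0.039 15.9
1.05 [-0.4  0.3 -1.7] Mz 0.014 rxF -0.022 sum -0.008 16.2
1.02 [ 1.1 -0.6 -1.7] Mz 0.004 rxF 0.062 sum 0.066 16.6
0.99 [ 1.1 -0.8 -2.1] Mz 0.008 rxF 0.065 sum 0.073 16.9
0.96 [ 1.  -0.3 -2.3] Mz 0.017 rxF 0.048 sum 0.065 17.3
0.93 [ 0.9 -0.6 -1.4] Mz 0.007 rxF 0.051 sum 0.059 17.6
0.9 [ 1.1 -0.7 -2.5] Mz 0.015 rxF 0.064 sum 0.079 18.0
0.87 [ 1.5 -1.7 -2.3] Mz 0.031 rxF 0.11 sum 0.141 18.3
0.84 [ 2.2 -2.6 -2.4] Mz 0.053 rxF 0.169 sum 0.222 18.7
```

The torque is climbing, so the eye is at its stop. I'll take it up gently to about 0.32 N m and hold.

Run:
```python
from h import *
psi=.84
for i in range(5):
    psi-=.015; turn(psi,v=.01); F,T,s=load(5)
    print(round(psi,3),F.round(1),T.round(3),"sum",T.sum().round(3),round(s["time_s"],1))
    if T.sum()>.30: break
arm.sleep(.3); F,T,s=load(5); print(F.round(1),T.sum().round(3))
im=arm.get_image("scene"); U,V=proj("scene",E).round().astype(int); save(cv2.resize(im[V-45:V+45,U-60:U+60],(720,540),interpolation=cv2.INTER_CUBIC),"tight.png")
```

```text
0.825 [ 2.4 -4.2 -2. ] [0.092 0.231] sum 0.323 19.2
[ 2.6 -4.1 -2.4] 0.317
```

View pics/tight.png

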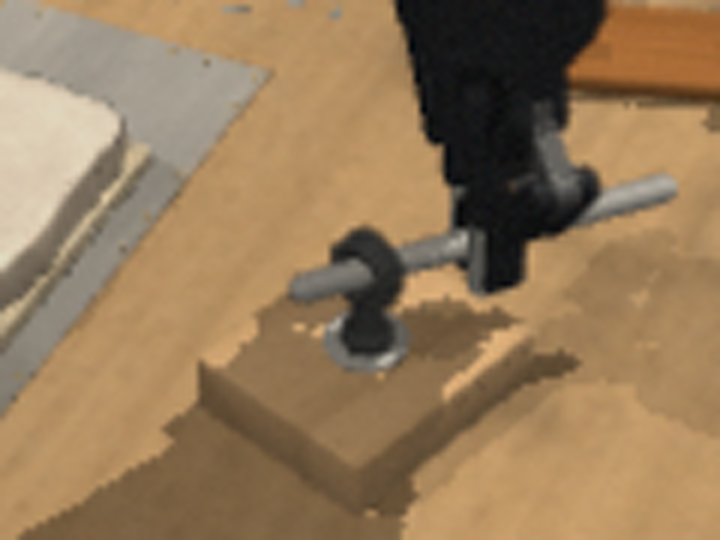

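The crop shows the rod through the loop (365,275), with the eye turned and held at 0.32 N m. Next: back off into the free play, draw the rod out and put it back.

Run:
```python
from h import *
for psi in(.9,1.0,1.08,1.13):
    turn(psi); F,T,s=load(3); print(psi,F.round(1),T.sum().round(3))
    if T.sum()<-.03: break
u=np.array([np.cos(psi),np.sin(psi),0])
b=arm.move_linear(grip(E-.125*u),velocity=.06,f_stop=8); print(b); rep("out",u)
if not b:
    arm.move_linear(grip(E-.125*u+[0,0,.06]),velocity=.15)
    P=np.array([.541,-.2113,.0402]); a=.329
    arm.move_ptp(grip(P+[0,0,.08]),rot(a)); arm.sleep(.2); rep("above")
    im=arm.get_image("scene"); save(im,"ab.png"); c=proj("scene",P+[0,0,.08]).round().astype(int)
    d=.08*np.array([np.cos(a),np.sin(a),0]); print("expected ends",[proj("scene",P+[0,0,.08]+k*d).round(1) for k in(1,-1)])
    save(cv2.resize(im[c[1]-40:c[1]+50,c[0]-60:c[0]+60],(720,540),interpolation=cv2.INTER_CUBIC),"abc.png"); print(c)
```

```text
0.9 [ 2.3 -2.5 -1.4] 0.111
1.0 [ 0.7 -0.7 -1.9] 0.003
1.08 [-0.1 -0.2 -1.6] 0.032
1.13 [ 0.   0.8 -1.7] 0.001
False
out F [-0.43 -0.8  -1.39] M [ 0.033 -0.021  0.036] d -0.1247 w 0.0101 ff 58.8 t 22.9
above F [ 0.13  0.16 -1.16] M [0.046 0.034 0.014] d -0.0264 w 0.0096 ff 58.8 t 24.3
expected ends [array([292.4, 150.6]), array([356.4, 155.2])]
[324 153]
```

View pics/abc.png

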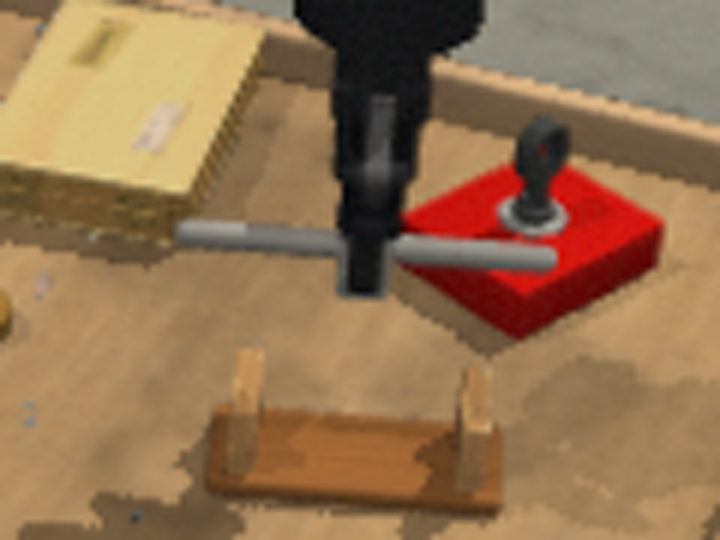

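The rod ends are at about (293.5,151.5) and (356.8,155.8), within a pixel of where they should be, so nothing slipped. Lowering it into the notches.

Run:
```python
from fit import *
P=np.array([.541,-.2113,.0402])
b=arm.move_linear(grip(P+[0,0,.001]),velocity=.06,f_stop=10); print(b); rep("down")
arm.gripper_to(.04); arm.sleep(.2)
arm.gripper_to(.085); arm.move_linear(grip(P+[0,0,.12]),velocity=.15)
arm.set_joints([-1.425,0.326,-0.193,1.052,0,1.437]); rep("home")
ims={n:arm.get_image(n) for n in("scene","top")}
for n in ims: save(ims[n],n+"9.png")
L={"scene":rodline("scene",ims["scene"],322,182,40,20),"top":rodline("top",ims["top"],355,230,25,42)}
for n in L: print(n,[np.round(x,1) for x in L[n]])
for b in eyefit(ims,np.array([.566,.031,.066]))[:2]: print(round(b[0],4),b[1].round(4))
cv2.imwrite("pics/fin.png",np.vstack([cv2.resize(cv2.cvtColor(ims["scene"],cv2.COLOR_RGB2BGR)[140:290,230:370],(560,600))]))
```

```text
False
down F [-0.51 -0.14 -1.64] M [ 0.038 -0.006 -0.021] d -0.0256 w 0.0099 ff 58.8 t 25.8
home F [-0.45 -0.39 -0.44] M [-0.018  0.024  0.042] d -0.4142 w 0.0852 ff 0.0 t 29.7
scene [array([292., 176.]), array([352. , 180.6]), np.int64(246)]
top [array([342. , 196.4]), array([365.6, 259.2]), np.int64(330)]
0.0419 [0.5666 0.0303 0.0626 1.0801]
0.0422 [0.5668 0.0303 0.0627 1.06  ]
```

View pics/fin.png

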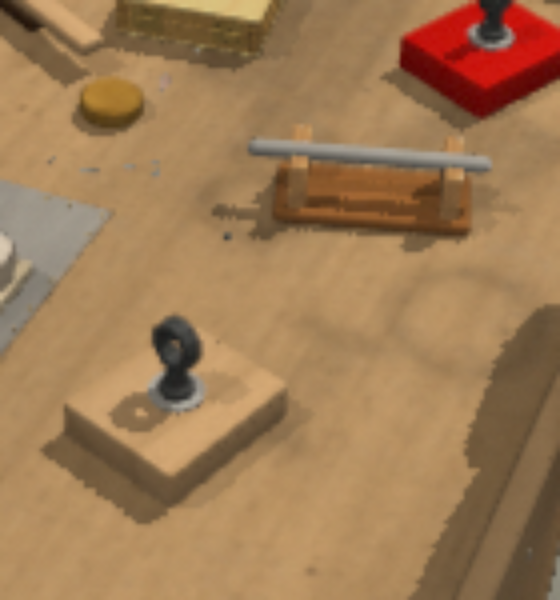

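The picture shows the rod back in both notches with its ends within 0.1 px of the start, and the eye turned by about 1 rad.

```bash
python3 -c "
from workcell import arm
print(arm.sign_off())"
```

```text
the job is handed in; nothing more can be done
None
```

The job is handed in at about 30 s of the 67 s allowed; no verdict was returned. The eye was turned up to its stop at about 0.32 N m (measured), and the rod is back in both notches of its stand. The bystanders were not approached, but I did not re-measure their positions at the end.

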